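Load a fuse-link into the test jig with the insulating paddle and change over the feed

TASK

The fuse test jig is still switched to its first feed: put the changeover lever upright to off, wait at least a second, and keep it off while you load. With the insulating paddle, never with the gripper itself, roll the ceramic fuse-link slowly and gently up the sloping track and under the hood until you feel it climb over the hidden rollers and drop home under the sprung pressure roller; do not ram it. Then leave the paddle standing on the bench as you found it, throw the lever right over to the hood side for the second feed, and leave the other things on the bench where they are.

Things in the scene. Friction and masses are not known exactly. Their poses are not given: they have to be found in the camera images.
- tester: Fuse test jig, fixed: aluminium base 270 x 170 mm on feet (x -132..+138, y +-85, top z 20), black sloping track, grey hood over its far half, switch box beside the hood (x 23..109, y 85..142, top z 49). Origin on the bench under the middle of the base; x level along the track from the low open end to the hood, y to the switch box, z up. The numbers of the next entries are in this frame, mm.
- track (a point): Point of the running plane of the two rails (y 18..30 and -30..-18) at tester (0, 0, 48). The plane rises 0.07 rad (4 degrees) towards the hood. Side guides (inner faces y +-66.5, 18 high above the rails) keep the fuse across the track.
- low_end (a point): Middle of the track's low end. Two lips here (y 47 to 67 and -67 to -47, x -110 to -103) stand 15 above the rails and keep the fuse from rolling out; the 95 between them is open, for the paddle's blade to enter over the rails.
- hood_mouth (a point): Middle of the hood's open front, on the rails (x 14). The hood spans x 14..132, y +-78; its front edge has its underside at z 127, the roof its top at z 139. Hidden inside, a contact carriage is clamped anywhere in a 30 mm slot: the seat of the fuse's axis lies at x 49 to 78; its setting is not reported, it has to be felt.
- seat_zone (a point): Middle of the seats' range, 18 above the rails. Two crest rollers (2 high, 10 before the seat) meet the fuse 20 before the seat. The push climbs at once to 4-6 N when creeping (to 15 at 30 mm/s), fades over the next 8, is nil 4 before the seat; from there it runs home by itself and stays. Left earlier it rolls back. Behind it: contacts sprung 3 to 10 N over 6, then rigid.
- fuse: Fuse-link: white ceramic cylinder with steel end caps, 36 mm diameter, 127 long, 0.2 to 0.4 kg. Origin at its centre; its y axis is the cylinder's axis, across the track; x and z turn as it rolls. Starts at the low end against the lips (tester -87, 0, 60). Gentle: the paddle presses it with less than 25 N, it never runs faster than 0.5 m/s.
- paddle: White plastic paddle, 223 mm long, 0.13 kg, standing level on the bench on blade and tail foot. Origin on the bench below its middle, x along the handle to the blade, z up. Blade: flat front face at x 110, 72 wide, 8 thick, z 0..26 (neck 26 wide to z 46). Handle 16 wide, 18 high, axis z 34; black ribbed sleeve 20 wide, 22 high, x -80..0. Foot 40 wide at x -109, z 0..45.
- paddle_grip (a point): Middle of the paddle's black grip sleeve: 150 mm behind the front face of the blade, 34 mm above the paddle's underside.
- changeover (a joint): Angle of the changeover lever on the switch box, rad: about -0.5 leaning to the low end of the track (first feed, as found), 0 upright = off, +0.55 or more leaning to the hood's back end (second feed; stop at 0.62). It stays where it is left (friction about 1.2 N at the knob). It turns about the tester's y axis; the pivot is at tester (66, 113.5, 48) mm.
- knob (a point): Middle of the lever's black knob, 57 mm from the pivot; the knob is 19 mm in diameter and 28 mm long along the lever. It is at z = 105 mm when upright.
- pressure_arm (a joint): Angle of the sprung pressure arm under the hood, rad: 0 hanging free, up to about 0.15 while the fuse passes the crest rollers, about 0.10 with the fuse seated.
- tape_roll: Bystander: roll of black tape lying flat, 55 mm diameter, 19 mm high; not to be moved.
- ipa_bottle: Bystander: white plunger bottle, 68 mm diameter, 108 mm high, upright; not to be moved.

How it is judged:
By the outcome, as a careful person would: the job done as asked, in the order asked, and still so for the second after the job is handed in, with the robot touching nothing.
It also fails if it takes over 72 s, if anything falls off the work surface, if the arm or the gripper's body presses on something with over 40 N, if the wrist force passes 120 N, or if a joint passes its speed limit or range.

ROBOT

A 7-joint arm with a two-finger parallel gripper is mounted at the origin on a cart in front of the work surface, level with it; the furniture and walls round the work are solid. World frame = base frame: x ahead of the robot, y to its left, z up, the work surface at z = 0. Lengths are in m, angles in rad, forces in N, time in s.
With the tool pointing down it reaches from about 0.4 to 0.875 m from the base axis. Payload 19.3 kg.
Tool frame: the origin (TCP) lies midway between the tips of the shut fingers; the grasp point (between the pads) lies bot.tcp_to_grasp behind it (bot.tcp_to_grasp is the distance from the TCP to the grasp point, in m); z points along the fingers, y is the line along which they close (so a half turn about z gives the same grasp; the last joint's range is limited). The gripper opens to 85 mm and grips with 20 to 120 N. Pads are 22 mm wide; open, the fingers measure 114 mm over their backs; the gripper's body (76 mm by 85 mm) begins 54 mm behind the grasp point. The pads swing forward as they close: fully open they stand 13 mm farther back than shut.
Start: joints at [-1.359, 0.521, -0.036, 1.599, 0.021, 1.021, -0.113], TCP at [0.174, 0.6, 0.231] pointing down, gripper open.
Joint ranges: [-2.91, 2.91], [-0.3, 2.13], [-1.5, 1.42], [0.17, 2.43], [-1.26, 4.41], [0.16, 1.93], [-2.52, 2.52]. Speed limits (rad/s): [1.89, 1.89, 2.39, 2.39, 3.01, 3.01, 3.01].

INTERFACE

Orientations are given as [roll, pitch, yaw] about the fixed x, y, z axes, in that order (R = Rz(yaw) Ry(pitch) Rx(roll)).
In Python, from workcell import observe, imaging, bot gives the robot as it stands.
- The arm moves only by the tool send_rows, never from a script. Its argument "plan" is text: rows parted by semicolons, each of 7 numbers parted by spaces: the shift along the tool's x, y, z in m, then the turn, a rotation vector about the tool's x, y, z in degrees, then the finger opening in m, from 0 to 0.0854. In form: dx dy dz rx ry rz claw; .... A call has 1 to 10 rows; each row is the pose to reach, as a shift and turn from the pose commanded when the call began, along the tool's axes at that moment; what a row does not reach only later rows make up. A row lasts 1/12 s, in which the tool goes at most 41.7 mm and 7.16 degrees, less where a joint would pass 70% of its speed; a pose out of reach is approached as far as the arm can. A call with a gripper value outside its range is refused whole. The fingers move at their own pace and stop on an object; "grip_force" is the grip in N (left out, the last holds). Time passes only in rows, so rows that repeat a pose let the fingers close. It gives the time, the measured TCP pose, the force, the opening and the grip force at its end, in the units of the state.
- observe(): the state, without advancing time (a new reading comes with each control period).
- imaging.grab_frame(name): name is "side" or "top"; returns a dict with "color" (384x512x3 uint8, red, green, blue), "fx", "fy", "cx", "cy" (pixels), "eye" and "orientation" of the camera in the world. Camera axes: x right, y down, z forward; pixel columns grow to the right and rows downward; lengths in m; the calibration is good to about 2 mm. A picture is of the moment at which its call begins. There is no depth.
- bot.job_done(): hands the job in; it is judged then, once.
The state is a dict: "clock": time; "qpos": joint angles; "qd": joint speeds; "joint_efforts": joint torques, N m; "position": TCP position; "tool_rot": TCP orientation; "force": force on the tool from outside, world axes, zero at the start; "moment": the same for the moment, N m; "grip_width": finger opening in m; "finger_force": force on a finger pad.
Only numpy, scipy, OpenCV 4.12 (cv2) and the standard library are available. Lean on these libraries where they do the work, as an engineer would, in place of code of your own. Each camera call takes 0.05 s, during which the arm holds its last target. There are 200 camera calls.

## Working session

There is one attempt and no reset: what is moved stays moved. The work goes in short steps, Python scripts to look and compute and a tool call to move; the robot and the scene stay as the last step left them, time stands still between calls to the robot, and variables do not carry over. Pictures are saved under pics/ and viewed, at most 10 in all, crops included, and the job is handed in when it is done.

Besides the shell and the picture viewer there is one more tool, called after ">>>" as name(argument=value, ...) on one line, values as JSON. send_rows: Moves the arm, as the interface text tells. Its arguments: {"type":"object","properties":{"plan":{"type":"string"},"grip_force":{"type":"number"}},"required":["plan"]}

```bash
ls; mkdir -p pics; python3 - <<'E'
from workcell import observe, imaging, bot
import cv2
s=observe();print(s); print(bot.tcp_to_grasp)
for n in("side","top"):
    f=imaging.grab_frame(n);cv2.imwrite(f"pics/{n}0.png",cv2.cvtColor(f["color"],cv2.COLOR_RGB2BGR))
    print({k:v for k,v in f.items() if k!="color"})
E
```

```text
pics
{'clock': 0.0, 'qpos': array([-1.3592046 ,  0.52205188, -0.03637062,  1.59997738,  0.02120073,
        1.02105637, -0.11280074]), 'qd': array([ 0.00065832,  0.00117595, -0.00118314,  0.00074835, -0.00053157,
        0.00192984,  0.00081119]), 'joint_efforts': array([-5.37048836e-04, -9.27096319e+01,  1.97959967e+00, -3.69957340e+01,
        1.79781258e-02,  7.84316508e-03,  2.26314839e-06]), 'position': array([0.17371992, 0.60004485, 0.2307126 ]), 'tool_rot': array([-3.14048583e+00,  5.57706124e-05,  2.85982754e+00]), 'force': array([0.75168924, 0.00411679, 0.70073545]), 'moment': array([ 9.12453602e-05, -2.07876249e-02, -1.47433889e-02]), 'finger_force': 0.0, 'grip_width': 0.08521468457558692}
0.0187
{'fx': 406.787016461148, 'fy': 406.787016461148, 'cx': 247.9912088913219, 'cy': 189.20369048360524, 'eye': array([ 0.62806232, -0.82981905,  0.540036  ]), 'orientation': array([-1.98234999, -0.01651253,  0.01499866])}
{'fx': 363.16572929314117, 'fy': 363.16572929314117, 'cx': 255.17892547484627, 'cy': 186.43095084631815, 'eye': array([0.57315808, 0.18110732, 0.94454711]), 'orientation': array([-3.07163899,  0.02891444, -1.58912511])}
```

View pics/side0.png

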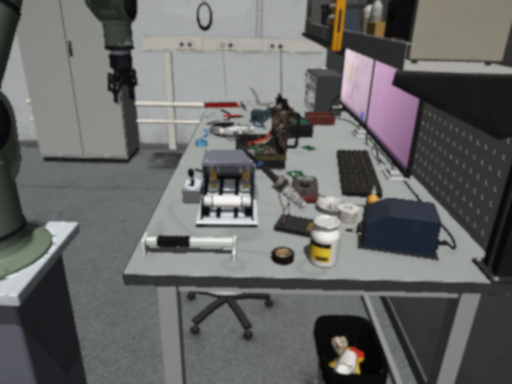

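View pics/top0.png

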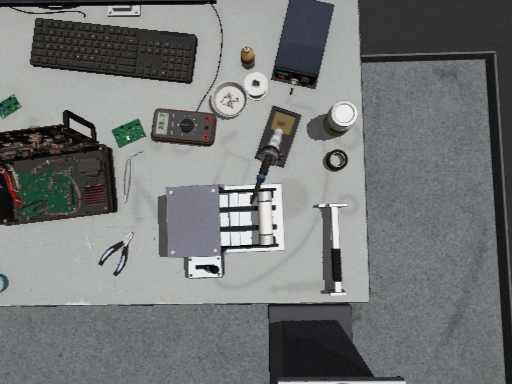

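The side view shows the jig at about (228,190), with the paddle at (190,243) and its blade to the right. In the top view the base is at (225,220), the fuse at (265,218), the lever at (208,268), and the paddle runs (337,292)→(331,206). Jig x is roughly world +y. I'll zoom in to get pixel positions.

```bash
python3 - <<'E'
import cv2
a=cv2.imread("pics/top0.png")[170:312,150:370];cv2.imwrite("pics/topc.png",cv2.resize(a,None,fx=3.6,fy=3.6,interpolation=cv2.INTER_CUBIC))
a=cv2.imread("pics/side0.png")[135:275,130:350];cv2.imwrite("pics/sidec.png",cv2.resize(a,None,fx=3.6,fy=3.6,interpolation=cv2.INTER_CUBIC))
E
```

```text
(no output)
```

View pics/topc.png

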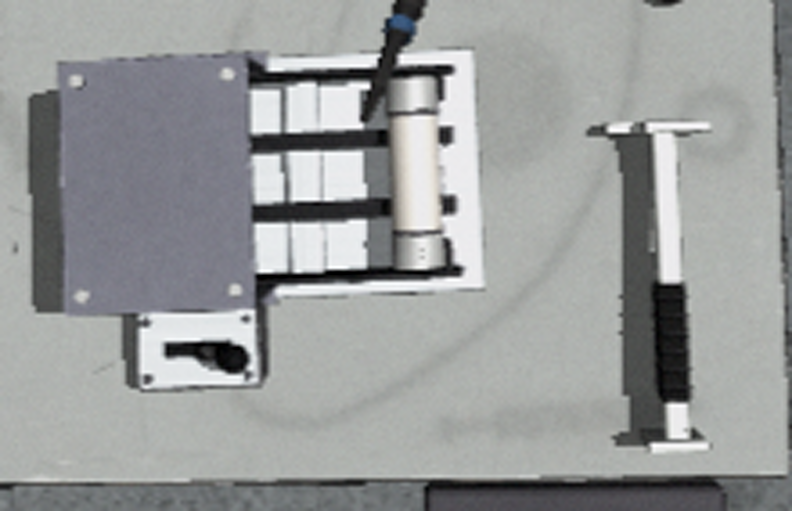

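View pics/sidec.png

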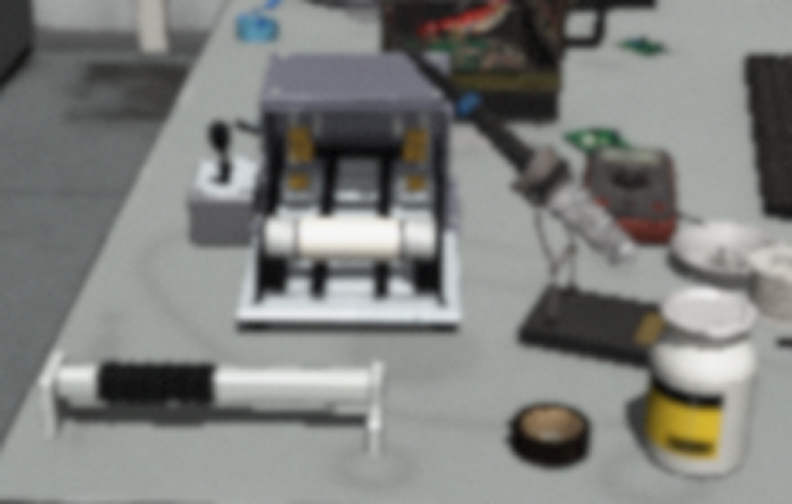

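The zoomed views give corners, in crop pixels:
- **Jig:** hood roof (58,62), (248,53), (65,315); base right corners (473,47) and (484,290).
- **Lever:** knob at (232,358).
- **Paddle:** sleeve from (668,284) to (673,400), blade ends (607,130) and (712,127), foot at (678,447).
- **Obstacle:** a soldering iron leans towards the track, with its tip at (368,118) top and (402,52) side.

Next I'll fit the poses.

```bash
cat > h.py <<'E'
import numpy as np
from scipy.spatial.transform import Rotation as R
from scipy.optimize import least_squares
C={"side":(406.787,247.991,189.204,[0.62806232,-0.82981905,0.540036],[-1.98234999,-0.01651253,0.01499866]),
"top":(363.1657,255.179,186.431,[0.57315808,0.18110732,0.94454711],[-3.07163899,0.02891444,-1.58912511])}
def proj(n,P):
    f,cx,cy,e,o=C[n];q=R.from_euler("xyz",o).inv().apply(np.atleast_2d(P)-e)
    return np.c_[f*q[:,0]/q[:,2]+cx,f*q[:,1]/q[:,2]+cy]
def un(n,p): # crop px -> image px
    o={"top":(150,170),"side":(130,135)}[n];return (np.atleast_2d(p)+.5)/3.6-.5+o
def tow(t,P):
    P=np.atleast_2d(P)/1000.;c,s=np.cos(t[2]),np.sin(t[2])
    return np.c_[t[0]+c*P[:,0]-s*P[:,1],t[1]+s*P[:,0]+c*P[:,1],P[:,2]]
def fit(obs,t0):
    def r(t):return np.concatenate([(proj(n,tow(t,P))-un(n,p)).ravel() for n,P,p in obs])
    s=least_squares(r,t0,loss="soft_l1");return s.x,r(s.x).reshape(-1,2)
def tri(pt,ps):
    def r(X):return np.concatenate([(proj("top",X)-un("top",pt)).ravel(),(proj("side",X)-un("side",ps)).ravel()])
    s=least_squares(r,[.5,.2,.1]);return s.x,r(s.x)
E
python3 - <<'E'
from h import *
import numpy as np
np.set_printoptions(precision=4,suppress=True)
T,e=fit([("top",(14,-78,139),(248,53)),("top",(132,-78,139),(58,62)),("top",(132,78,139),(65,315)),
 ("top",(-132,-85,20),(473,47)),("top",(-132,85,20),(484,290)),("top",(109,142,49),(141,390)),("top",(23,142,49),(263,383)),
 ("side",(-132,85,20),(240,318)),("side",(-132,-85,20),(460,318))],[.49,.26,1.57]);print("tester",T);print(e)
P,e=fit([("top",(0,0,45),(669,284)),("top",(-80,0,45),(674,400)),("top",(-109,0,45),(678,445)),
 ("top",(106,36,26),(607,129)),("top",(106,-36,26),(712,127)),
 ("side",(0,0,34),(214,382)),("side",(-80,0,34),(100,382)),("side",(110,-36,0),(374,452))],[.4,-.03,0]);print("paddle",P);print(e)
print("grip",tow(P,(-40,0,34)),"front0",tow(P,(0,0,34)))
print("fuse",tri((415,172),(350,236))[0],tow(T,(-87,0,60)))
print("knob",tri((231,357),(220,134)),tow(T,(66-27.3,113.5,98)))
print("iron tip",tri((368,120),(402,52)));print("iron",tri((402,22),(467,101)))
from workcell import bot;print(dir(bot))
E
```

```text
tester [0.5594 0.2694 1.5981]
[[-0.2005 -0.2824]
 [ 0.1218 -0.2708]
 [ 0.1611 -0.2055]
 [ 0.2907 -0.5183]
 [ 0.661  -0.7641]
 [-0.9612  0.4704]
 [ 0.2241  0.9668]
 [-1.9278 -1.1719]
 [ 0.1638 -0.6183]]
paddle [0.4821 0.0123 0.0074]
[[ 0.2061 -0.4939]
 [ 0.1828  0.5913]
 [-0.4289  0.271 ]
 [-0.1571 -0.3928]
 [-0.5199 -0.5919]
 [-0.1916  0.1676]
 [-1.8853 -0.4402]
 [ 0.6141  2.0121]]
grip [[0.4421 0.012  0.034 ]] front0 [[0.4821 0.0123 0.034 ]]
fuse [0.561  0.1834 0.0635] [[0.5618 0.1825 0.06  ]]
knob (array([0.4453, 0.3036, 0.0982]), array([-0.0559, -0.4488, -0.5895, -0.0601])) [[0.4449 0.305  0.098 ]]
iron tip (array([0.5949, 0.2091, 0.2029]), array([-0.0922, -1.5066, -1.9758,  0.0473]))
iron (array([0.6498, 0.1889, 0.173 ]), array([ 0.0077,  0.2155,  0.2675, -0.0202]))
['IKError', '__class__', '__delattr__', '__dict__', '__dir__', '__doc__', '__eq__', '__format__', '__ge__', '__getattribute__', '__getstate__', '__gt__', '__hash__', '__init__', '__init_subclass__', '__le__', '__lt__', '__module__', '__ne__', '__new__', '__reduce__', '__reduce_ex__', '__repr__', '__setattr__', '__sizeof__', '__str__', '__subclasshook__', '__weakref__', 'job_done', 'tcp_to_grasp']
```

Fits agree to a few mm: tester (0.559, 0.269, yaw 1.598), paddle (0.482, 0.012, yaw 0.007). The iron tip hangs at (0.595, 0.209, 0.20), so I'll grip the sleeve near its tail to keep the gripper clear of it. First, the waypoints to the lever.

```bash
cat >> h.py <<'E'
def Rt(yaw,lean=0): # tool down; lean about paddle's lateral axis (body leans back)
    return R.from_euler("z",yaw)*R.from_euler("y",-lean)*R.from_euler("x",np.pi)
def plan(p,r,wps):
    for q,s in wps:
        d=r.inv().apply(np.array(q)-p);v=np.degrees((r.inv()*s).as_rotvec())
        print(np.round(d,4),np.round(v,2),"dist",round(np.linalg.norm(d),3));p,r=np.array(q),s
T=[.5594,.2694,1.5981];P=[.4821,.0123,.0074]
E
python3 - <<'E'
from h import *
from workcell import observe
s=observe();p=s["position"];r=R.from_euler("xyz",s["tool_rot"])
k0=tow(T,(38.7,113.5,98))[0];k1=tow(T,(66,113.5,105))[0];k2=tow(T,(98,113.5,95))[0];print(k0,k1,k2)
a=np.array([k0[0],k0[1],.20])
plan(p,r,[(p+(a-p)/3,Rt(1.95)),(p+(a-p)*2/3,Rt(1.0)),(a,Rt(.0274))])
E
```

```text
[0.44488578 0.30498699 0.098     ] [0.44414049 0.33227682 0.105     ] [0.44326688 0.36426489 0.095     ]
[-0.1142 -0.0693  0.0103] [-5.000e-02  3.000e-02  5.213e+01] dist 0.134
[-0.1248  0.0475  0.0103] [-0.   -0.   54.43] dist 0.134
[-0.0339  0.1292  0.0103] [ 0.   -0.   55.73] dist 0.134
```

>>> send_rows(plan="-0.1142 -0.0693 0.0103 -0.05 0.03 52.13 0.05; -0.1142 -0.0693 0.0103 -0.05 0.03 52.13 0.05; -0.1142 -0.0693 0.0103 -0.05 0.03 52.13 0.05; -0.1142 -0.0693 0.0103 -0.05 0.03 52.13 0.05; -0.1142 -0.0693 0.0103 -0.05 0.03 52.13 0.05; -0.1142 -0.0693 0.0103 -0.05 0.03 52.13 0.05; -0.1142 -0.0693 0.0103 -0.05 0.03 52.13 0.05; -0.1142 -0.0693 0.0103 -0.05 0.03 52.13 0.05", grip_force=20)

```text
clock: 0.77
position: [0.2642, 0.5018, 0.2208]
tool_rot: [3.141, -0.0, 1.942]
force: [-0.5, 0.3, -0.7]
grip_width: 0.0501
finger_force: 0.0
```

>>> send_rows(plan="-0.1248 0.0475 0.0103 0 0 54.43 0.05; -0.1248 0.0475 0.0103 0 0 54.43 0.05; -0.1248 0.0475 0.0103 0 0 54.43 0.05; -0.1248 0.0475 0.0103 0 0 54.43 0.05; -0.1248 0.0475 0.0103 0 0 54.43 0.05; -0.1248 0.0475 0.0103 0 0 54.43 0.05; -0.1248 0.0475 0.0103 0 0 54.43 0.05; -0.1248 0.0475 0.0103 0 0 54.43 0.05")

```text
clock: 1.43
position: [0.3545, 0.4035, 0.2104]
tool_rot: [-3.141, -0.0, 0.993]
force: [0.3, 0.4, -0.5]
grip_width: 0.0502
finger_force: 0.0
```

>>> send_rows(plan="-0.0339 0.1292 0.0103 0 0 55.73 0.05; -0.0339 0.1292 0.0103 0 0 55.73 0.05; -0.0339 0.1292 0.0103 0 0 55.73 0.05; -0.0339 0.1292 0.0103 0 0 55.73 0.05; -0.0339 0.1292 0.0103 0 0 55.73 0.05; -0.0339 0.1292 0.0103 0 0 55.73 0.05; -0.0339 0.1292 0.0103 0 0 55.73 0.05; -0.0339 0.1292 0.0103 0 0 55.73 0.05; -0.0339 0.1292 0.0103 0 0 55.73 0.05")

```text
clock: 2.18
position: [0.4447, 0.3054, 0.1999]
tool_rot: [-3.141, 0.0, 0.022]
force: [-0.8, -0.2, 0.3]
grip_width: 0.0503
finger_force: 0.0
```

>>> send_rows(plan="0 0 0.03 0 0 0.3 0.05; 0 0 0.06 0 0 0.3 0.05; 0 0 0.09 0 0 0.3 0.05; 0 0 0.112 0 0 0.3 0.05; 0 0 0.112 0 0 0.3 0.05")

```text
clock: 2.6
position: [0.4432, 0.3043, 0.0848]
tool_rot: [3.139, 0.004, 0.026]
force: [-0.7, -1.0, -0.4]
grip_width: 0.0502
finger_force: 0.0
```

>>> send_rows(plan="0 -0.005 0 0 0 0 0.042; 0 -0.010 0 0 0 0 0.036; 0 -0.015 0 0 0 0 0.034; 0 -0.020 0 0 0 0 0.034; 0 -0.0245 0 0 0 0 0.034; -0.0007 -0.0273 0 0 0 0 0.03; -0.0007 -0.0273 0 0 0 0 0.026; -0.0007 -0.0273 0 0 0 0 0.022; -0.0007 -0.0273 0 0 0 0 0.019; -0.0007 -0.0273 0 0 0 0 0.019")

```text
clock: 3.43
position: [0.4437, 0.3326, 0.0883]
tool_rot: [-3.141, -0.0, 0.022]
force: [-0.0, -0.3, -0.4]
grip_width: 0.0187
finger_force: 0.2
```

```bash
python3 - <<'E'
from workcell import observe, imaging
import cv2
s=observe();print(s["position"],s["force"],s["grip_width"],s["finger_force"])
f=imaging.grab_frame("side");a=cv2.cvtColor(f["color"],cv2.COLOR_RGB2BGR)[130:230,150:280];cv2.imwrite("pics/lev.png",cv2.resize(a,None,fx=5,fy=5,interpolation=cv2.INTER_CUBIC))
E
```

```text
[0.44367453 0.33257128 0.08828559] [-0.01798936 -0.28746051 -0.41779437] 0.0187131610410285 0.1993339229375124
```

>>> send_rows(plan="0 0 0 0 0 0 0.03; 0 0 0 0 0 0 0.045; 0 0 0 0 0 0 0.045; 0 0 -0.03 0 0 0 0.045; 0 0 -0.07 0 0 0 0.045; 0 0 -0.11 0 0 0 0.045; 0 0.04 -0.11 0 0 0 0.045; 0 0.08 -0.11 0 0 0 0.045; 0 0.12 -0.11 0 0 0 0.045")

```text
clock: 4.23
position: [0.446, 0.2116, 0.1986]
tool_rot: [-3.14, -0.001, 0.024]
force: [1.7, -1.4, -0.4]
grip_width: 0.0452
finger_force: 0.0
```

```bash
python3 - <<'E'
from workcell import observe, imaging
import cv2
from h import *
f=imaging.grab_frame("side");a=cv2.cvtColor(f["color"],cv2.COLOR_RGB2BGR)[135:275,130:350];cv2.imwrite("pics/s1.png",a)
f=imaging.grab_frame("top");b=cv2.cvtColor(f["color"],cv2.COLOR_RGB2BGR)[170:312,150:370];cv2.imwrite("pics/t1.png",b)
a=a[20:80,20:120];b=b[60:120,10:110]
import numpy as np
cv2.imwrite("pics/lev1.png",np.hstack([cv2.resize(x,None,fx=4,fy=4,interpolation=cv2.INTER_CUBIC) for x in(a,b)]))
s=observe();print(s["clock"],s["position"],s["tool_rot"],s["qpos"],s["force"])
plan(s["position"],R.from_euler("xyz",s["tool_rot"]),[([.417,.0118,.10],Rt(.0074)),([.417,.0118,.0165],Rt(.0074))])
E
```

```text
4.3333 [0.44643576 0.20707312 0.19884979] [-3.14071530e+00 -3.59621123e-04  1.53788449e-02] [-1.11437491  0.45340955  0.75107899  2.00389965 -0.41443102  0.83895155
 -1.68585333] [0.2815729  1.03404769 0.65292683]
[-0.0325  0.1949  0.0987] [-0.05 -0.02  0.46] dist 0.221
[-0.     -0.      0.0835] [0. 0. 0.] dist 0.084
```

View pics/lev1.png

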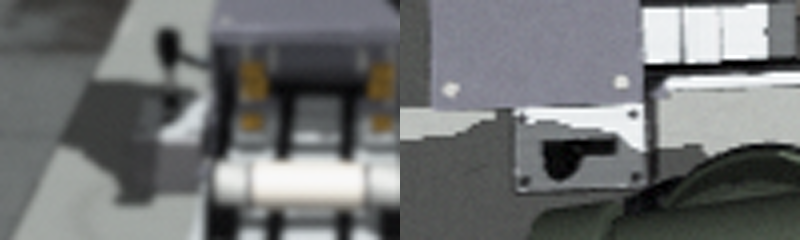

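```bash
python3 - <<'E'
from h import *
for th in(-.1,0,.1): print(th,[proj(n,tow(T,(66+60*np.sin(th),113.5,48+60*np.cos(th)))) for n in("top","side")])
E
```

```text
-0.1 [array([[203.27198971, 269.59633392]]), array([[190.78323901, 166.16814304]])]
0 [array([[200.63957282, 269.7264175 ]]), array([[191.00853898, 165.39086673]])]
0.1 [array([[198.05501155, 269.81477298]]), array([[191.23959389, 164.80456197]])]
```

>>> send_rows(plan="-0.006 0.04 0.01 0 0 0.5 0.05; -0.013 0.08 0.03 0 0 0.5 0.05; -0.02 0.12 0.05 0 0 0.5 0.05; -0.0265 0.16 0.08 0 0 0.5 0.05; -0.0325 0.195 0.0987 0 0 0.5 0.05; -0.0325 0.195 0.0987 0 0 0.5 0.05; -0.0325 0.195 0.12 0 0 0.5 0.05; -0.0325 0.195 0.12 0 0 0.5 0.05")

```text
clock: 5.0
position: [0.4171, 0.016, 0.076]
tool_rot: [-3.141, 0.002, 0.011]
force: [-1.9, 0.7, -0.4]
grip_width: 0.0502
finger_force: 0.0
```

>>> send_rows(plan="0 0 0 0 0 0 0.05; 0 0 0 0 0 0 0.05")

```text
clock: 5.17
position: [0.4185, 0.0175, 0.0786]
tool_rot: [-3.141, -0.001, 0.014]
force: [0.6, 0.0, 0.4]
grip_width: 0.05
finger_force: 0.0
```

```bash
python3 - <<'E'
from h import *
from workcell import observe,imaging
import cv2
s=observe();print(s["clock"],s["position"],s["tool_rot"],s["force"])
plan(s["position"],R.from_euler("xyz",s["tool_rot"]),[([.417,.0118,.0165],Rt(.0074))])
f=imaging.grab_frame("side");a=cv2.cvtColor(f["color"],cv2.COLOR_RGB2BGR)[190:280,110:270];cv2.imwrite("pics/g1.png",cv2.resize(a,None,fx=5,fy=5,interpolation=cv2.INTER_CUBIC))
E
```

```text
5.1667 [0.41847692 0.01745132 0.07862186] [-3.14051841e+00 -5.32114740e-04  1.37539398e-02] [0.60699505 0.01846358 0.37178464]
[-0.0016  0.0057  0.0621] [-0.06 -0.03  0.36] dist 0.062
```

View pics/g1.png

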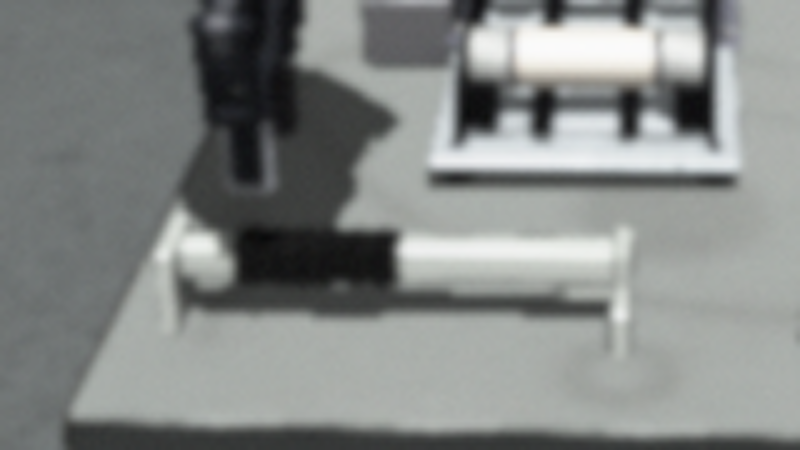

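>>> send_rows(plan="0 0.0057 0.02 -0.06 0 0.36 0.05; 0 0.0057 0.04 -0.06 0 0.36 0.05; 0 0.0057 0.055 -0.06 0 0.36 0.05; 0 0.0057 0.0621 -0.06 0 0.36 0.05; 0 0.0057 0.0621 -0.06 0 0.36 0.04; 0 0.0057 0.0621 -0.06 0 0.36 0.03; 0 0.0057 0.0621 -0.06 0 0.36 0.024; 0 0.0057 0.0621 -0.06 0 0.36 0.015; 0 0.0057 0.0621 -0.06 0 0.36 0.015; 0 0.0057 0.0621 -0.06 0 0.36 0.015", grip_force=80)

```text
clock: 6.05
position: [0.4187, 0.0116, 0.0169]
tool_rot: [-3.141, -0.002, 0.007]
force: [-2.2, -0.5, 13.7]
grip_width: 0.0193
finger_force: 77.8
```

>>> send_rows(plan="0 0 0 0 0 0 0.015; 0 0 0 0 0 0 0.015; 0 0 0 0 0 0 0.015")

```text
clock: 6.3
position: [0.4188, 0.0117, 0.0169]
tool_rot: [-3.141, -0.002, 0.007]
force: [-1.7, -0.8, 13.0]
grip_width: 0.0192
finger_force: 77.8
```

```bash
python3 - <<'E'
from h import *
from workcell import observe
s=observe();print(s)
E
```

```text
{'clock': 6.3, 'qpos': array([-0.42320008,  0.66036667,  0.33214404,  2.27821451, -0.73438509,
        0.30317216, -1.00989549]), 'qd': array([-9.14929151e-05, -5.84753915e-04,  2.51035355e-04, -9.89636241e-05,
       -9.14219608e-05,  5.00654396e-04,  2.18257918e-04]), 'joint_efforts': array([-3.68662365e-02, -6.96088529e+01,  8.76495570e+00, -9.90250826e+00,
       -1.52682737e-01, -5.02499398e-01, -3.18227930e-02]), 'position': array([0.41877248, 0.01165856, 0.01694113]), 'tool_rot': array([-3.14126118e+00, -1.82820595e-03,  7.29402492e-03]), 'force': array([-1.6650375 , -0.81325696, 13.04539516]), 'moment': array([-0.08815386,  0.41768899,  0.0102665 ]), 'finger_force': 77.76865482330322, 'grip_width': 0.019169927152550063}
```

```bash
cat >> h.py <<'E'
L=.07
def tcp(xf,clr=.004,lean=L): # tester blade-front x (m) -> world TCP
    z=.048+np.tan(.07)*xf+clr;c,s=np.cos(lean),np.sin(lean)
    q=np.array([xf,0,z])-.1733*np.array([c,0,s])+.0169*np.array([-s,0,c])
    return tow(T,q*1000)[0]
E
python3 - <<'E'
from h import *
from workcell import observe
s=observe();y=T[2]
print(tcp(-.14),tcp(-.107),tcp(.05))
plan(s["position"],R.from_euler("xyz",s["tool_rot"]),[([.425,-.05,.13],Rt(.0073)),([.46,-.075,.14],Rt(.8)),([.51,-.085,.13],Rt(y)),(tcp(-.14,.02),Rt(y,L)),(tcp(-.14),Rt(y,L)),(tcp(-.107),Rt(y,L)),(tcp(.05),Rt(y,L))])
E
```

```text
[ 0.56797386 -0.04454057  0.04692148] [ 0.56707295 -0.01155287  0.04923526] [0.56278681 0.14538862 0.06024324]
[ 0.006   0.0617 -0.1131] [-0.02 -0.1  -0.  ] dist 0.129
[ 0.0348  0.0253 -0.01  ] [  0.     0.   -45.42] dist 0.044
[0.0277 0.0428 0.01  ] [  0.     0.   -45.73] dist 0.052
[0.0389 0.0591 0.0671] [0.   4.01 0.  ] dist 0.097
[-0.0011 -0.      0.016 ] [0. 0. 0.] dist 0.016
[ 0.0331 -0.      0.    ] [0. 0. 0.] dist 0.033
[ 0.1574 -0.     -0.    ] [0. 0. 0.] dist 0.157
```

>>> send_rows(plan="0 0 -0.01 0 0 0 0.015; 0.001 0.005 -0.035 0 0 0 0.015; 0.003 0.02 -0.06 0 0 0 0.015; 0.005 0.04 -0.09 0 0 0 0.015; 0.006 0.0617 -0.1131 0 0 0 0.015; 0.006 0.0617 -0.1131 0 0 0 0.015")

```text
clock: 6.8
position: [0.4263, -0.0534, 0.1331]
tool_rot: [3.141, -0.006, 0.004]
force: [0.0, -1.0, -0.9]
grip_width: 0.0189
finger_force: 78.4
```

>>> send_rows(plan="0.004 0.003 -0.001 0 0 -5 0.015; 0.008 0.006 -0.002 0 0 -11 0.015; 0.013 0.01 -0.004 0 0 -17 0.015; 0.018 0.013 -0.005 0 0 -23 0.015; 0.023 0.017 -0.006 0 0 -29 0.015; 0.028 0.02 -0.008 0 0 -35 0.015; 0.032 0.023 -0.009 0 0 -41 0.015; 0.0348 0.0253 -0.01 0 0 -45.4 0.015")

```text
clock: 7.47
position: [0.4599, -0.0751, 0.1394]
tool_rot: [3.141, -0.001, 0.805]
force: [-0.2, -0.9, -3.0]
grip_width: 0.0188
finger_force: 78.4
```

>>> send_rows(plan="0.003 0.005 0.001 0 0 -6 0.015; 0.007 0.01 0.002 0 0 -12 0.015; 0.01 0.016 0.003 0 0 -18 0.015; 0.014 0.022 0.005 0 0 -24 0.015; 0.018 0.028 0.006 0 0 -30 0.015; 0.022 0.034 0.008 0 0 -36 0.015; 0.025 0.039 0.009 0 0 -42 0.015; 0.0277 0.0428 0.01 0 0 -45.73 0.015; 0.0277 0.0428 0.01 0 0 -45.73 0.015; 0.0277 0.0428 0.01 0 0 -45.73 0.015")

```text
clock: 8.3
position: [0.5094, -0.0851, 0.1291]
tool_rot: [3.141, 0.0, 1.595]
force: [-0.1, -0.1, -1.3]
grip_width: 0.019
finger_force: 78.4
```

```bash
python3 - <<'E'
from h import *
from workcell import observe
s=observe();y=T[2];print(s["qpos"],s["force"],s["moment"],s["tool_rot"])
plan(s["position"],R.from_euler("xyz",s["tool_rot"]),[(tcp(-.14,.02),Rt(y,L)),(tcp(-.14),Rt(y,L)),(tcp(-.107),Rt(y,L)),(tcp(.05),Rt(y,L))])
E
```

```text
[-0.08914266  0.5037911   0.18691606  1.98344915 -0.14546248  0.66669934
  0.21390627] [-0.11308615 -0.13987176 -1.33295474] [-0.04910577  0.0114472   0.02181011] [3.14140171e+00 9.22781311e-05 1.59510380e+00]
[0.0392 0.0596 0.0662] [ 0.02  4.02 -0.17] dist 0.097
[-0.0011 -0.      0.016 ] [0. 0. 0.] dist 0.016
[ 0.0331 -0.      0.    ] [0. 0. 0.] dist 0.033
[ 0.1574 -0.     -0.    ] [0. 0. 0.] dist 0.157
```

Weight reads as expected (1.3 N). Next, move to just behind the lips, lower, and check with a picture.

>>> send_rows(plan="0.008 0.012 0.013 0 0.8 0 0.015; 0.016 0.024 0.026 0 1.6 -0.05 0.015; 0.024 0.036 0.039 0 2.4 -0.1 0.015; 0.032 0.048 0.052 0 3.2 -0.15 0.015; 0.0392 0.0596 0.0662 0 4.02 -0.17 0.015; 0.0392 0.0596 0.0662 0 4.02 -0.17 0.015")

```text
clock: 8.8
position: [0.5684, -0.0428, 0.0607]
tool_rot: [-3.14, -0.071, 1.599]
force: [-1.1, -0.3, -2.2]
grip_width: 0.0184
finger_force: 78.4
```

>>> send_rows(plan="-0.001 0 0.006 0 0 0 0.015; -0.001 0 0.011 0 0 0 0.015; -0.001 0 0.016 0 0 0 0.015; -0.001 0 0.016 0 0 0 0.015; -0.001 0 0.016 0 0 0 0.015")

```text
clock: 9.22
position: [0.5679, -0.0445, 0.0469]
tool_rot: [3.142, -0.07, 1.6]
force: [0.4, 0.4, -0.9]
grip_width: 0.0187
finger_force: 78.4
```

```bash
python3 - <<'E'
from h import *
from workcell import observe,imaging
import cv2
s=observe();y=T[2];print(s["clock"],s["force"],s["moment"],s["tool_rot"],s["position"])
plan(s["position"],R.from_euler("xyz",s["tool_rot"]),[(tcp(-.14),Rt(y,L))])
I=[]
for n,(r,c) in {"side":(150,170),"top":(170,200)}.items():
    f=imaging.grab_frame(n);a=cv2.cvtColor(f["color"],cv2.COLOR_RGB2BGR)[r:r+130,c:c+130];I.append(cv2.resize(a,(400,400),interpolation=cv2.INTER_CUBIC))
cv2.imwrite("pics/ins.png",np.hstack(I))
E
```

```text
9.2167 [ 0.41972043  0.44075879 -0.92043846] [-0.2481031   0.00314106 -0.01073663] [ 3.141514   -0.06986823  1.6000283 ] [ 0.56785258 -0.04447055  0.04686126]
[-0.0001  0.0001 -0.0001] [-0.    0.01  0.11] dist 0.0
```

View pics/ins.png

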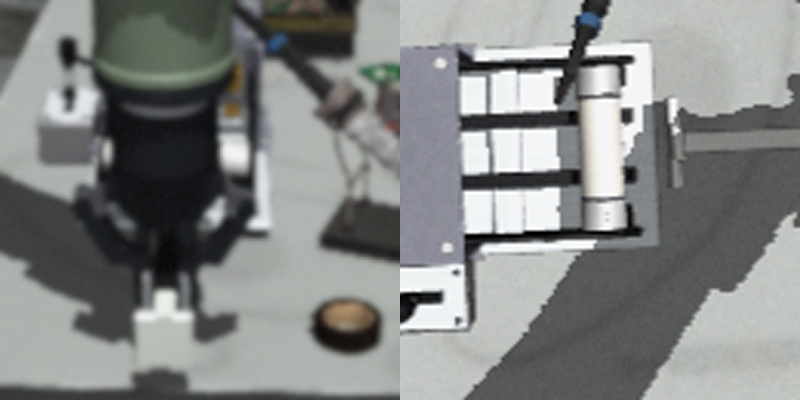

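>>> send_rows(plan="0.006 0 0 0 0 0 0.015; 0.012 0 0 0 0 0 0.015; 0.018 0 0 0 0 0 0.015; 0.024 0 0 0 0 0 0.015; 0.028 0 0 0 0 0 0.015; 0.030 0 0 0 0 0 0.015; 0.032 0 0 0 0 0 0.015; 0.034 0 0 0 0 0 0.015; 0.036 0 0 0 0 0 0.015; 0.038 0 0 0 0 0 0.015")

```text
clock: 10.15
position: [0.567, -0.0066, 0.0494]
tool_rot: [3.141, -0.07, 1.6]
force: [0.1, 0.0, -0.6]
grip_width: 0.0188
finger_force: 78.5
```

>>> send_rows(plan="0.002 0 0 0 0 0 0.015; 0.0045 0 0 0 0 0 0.015; 0.007 0 0 0 0 0 0.015; 0.0095 0 0 0 0 0 0.015; 0.012 0 0 0 0 0 0.015; 0.0145 0 0 0 0 0 0.015; 0.017 0 0 0 0 0 0.015; 0.0195 0 0 0 0 0 0.015; 0.022 0 0 0 0 0 0.015; 0.0245 0 0 0 0 0 0.015")

```text
clock: 10.98
position: [0.5663, 0.0182, 0.0512]
tool_rot: [3.141, -0.07, 1.601]
force: [-0.4, -1.7, -1.1]
grip_width: 0.0188
finger_force: 78.5
```

```bash
python3 - <<'E'
from h import *
from workcell import observe,imaging
import cv2
s=observe();y=T[2];print(s["clock"],s["force"],s["moment"],s["tool_rot"],s["position"])
plan(s["position"],R.from_euler("xyz",s["tool_rot"]),[(tcp(-.0775),Rt(y,L))])
I=[]
for n,(r,c) in {"side":(150,170),"top":(170,200)}.items():
    f=imaging.grab_frame(n);a=cv2.cvtColor(f["color"],cv2.COLOR_RGB2BGR)[r:r+130,c:c+130];I.append(cv2.resize(a,(400,400),interpolation=cv2.INTER_CUBIC))
cv2.imwrite("pics/ins2.png",np.hstack(I))
E
```

```text
10.9833 [-0.3940678  -1.66975031 -1.10246514] [-0.60693733 -0.03206443 -0.01952605] [ 3.14125817 -0.07006632  1.6005125 ] [0.56629021 0.01823752 0.05116681]
[-0.0003 -0.     -0.0002] [ 0.01 -0.    0.14] dist 0.0
```

View pics/ins2.png

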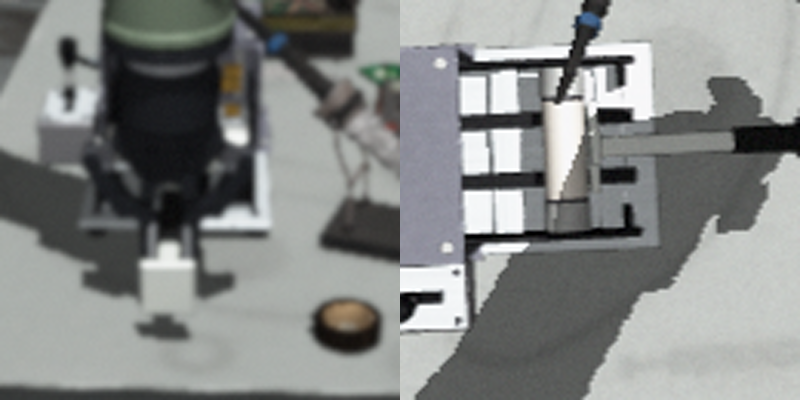

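The fuse is rolling squarely ahead of the blade (fuse at (567,150), blade at (592,150) in the crop), with about 1.7 N push. Continuing to just before the earliest crest position.

>>> send_rows(plan="0.0027 0 0 0 0 0 0.015; 0.0054 0 0 0 0 0 0.015; 0.0081 0 0 0 0 0 0.015; 0.0108 0 0 0 0 0 0.015; 0.0135 0 0 0 0 0 0.015; 0.0162 0 0 0 0 0 0.015; 0.0189 0 0 0 0 0 0.015; 0.0216 0 0 0 0 0 0.015; 0.0243 0 0 0 0 0 0.015; 0.027 0 0 0 0 0 0.015")

```text
clock: 11.92
position: [0.5655, 0.0451, 0.053]
tool_rot: [3.141, -0.07, 1.601]
force: [-0.1, -0.0, -1.2]
grip_width: 0.0185
finger_force: 78.5
```

>>> send_rows(plan="0.0027 0 0 0 0 0 0.015; 0.0054 0 0 0 0 0 0.015; 0.0081 0 0 0 0 0 0.015; 0.0108 0 0 0 0 0 0.015; 0.0135 0 0 0 0 0 0.015; 0.0162 0 0 0 0 0 0.015; 0.0189 0 0 0 0 0 0.015; 0.0216 0 0 0 0 0 0.015; 0.0243 0 0 0 0 0 0.015; 0.027 0 0 0 0 0 0.015")

```text
clock: 12.75
position: [0.5647, 0.0721, 0.0549]
tool_rot: [3.141, -0.07, 1.601]
force: [0.2, -0.0, -1.7]
grip_width: 0.0187
finger_force: 78.5
```

>>> send_rows(plan="0.0025 0 0 0 0 0 0.015; 0.005 0 0 0 0 0 0.015; 0.0075 0 0 0 0 0 0.015; 0.01 0 0 0 0 0 0.015; 0.0125 0 0 0 0 0 0.015; 0.015 0 0 0 0 0 0.015; 0.0175 0 0 0 0 0 0.015; 0.020 0 0 0 0 0 0.015; 0.022 0 0 0 0 0 0.015; 0.0235 0 0 0 0 0 0.015")

```text
clock: 13.58
position: [0.564, 0.0956, 0.0566]
tool_rot: [3.141, -0.07, 1.601]
force: [-0.2, 0.4, -1.7]
grip_width: 0.0187
finger_force: 78.5
```

```bash
cat > f.py <<'E'
from h import *
from workcell import observe
s=observe();r=R.from_euler("xyz",s["tool_rot"]);f=s["force"]
p=s["position"]-tcp(0);print(s["clock"],"F tool",np.round(r.inv().apply(f),2),"xf",round(Rt(T[2],L).inv().apply(p)[0]*1000,1),"err yz",np.round(Rt(T[2],L).inv().apply(p)[1:]*1000,1),s["moment"].round(2))
E
python3 f.py
```

```text
13.5833 F tool [ 0.29 -0.23  1.73] xf 0.2 err yz [-0.2  0.2] [-0.19 -0.04  0.04]
```

>>> send_rows(plan="0.001 0 0 0 0 0 0.015; 0.002 0 0 0 0 0 0.015; 0.003 0 0 0 0 0 0.015; 0.004 0 0 0 0 0 0.015; 0.005 0 0 0 0 0 0.015; 0.006 0 0 0 0 0 0.015; 0.007 0 0 0 0 0 0.015; 0.008 0 0 0 0 0 0.015; 0.009 0 0 0 0 0 0.015")

```text
clock: 14.33
position: [0.5637, 0.1043, 0.0572]
tool_rot: [3.141, -0.07, 1.6]
force: [0.2, -1.1, -1.2]
grip_width: 0.0187
finger_force: 78.5
```

>>> send_rows(plan="0.0008 0 0 0 0 0 0.015; 0.0016 0 0 0 0 0 0.015; 0.0024 0 0 0 0 0 0.015; 0.0032 0 0 0 0 0 0.015; 0.004 0 0 0 0 0 0.015")

```text
clock: 14.75
position: [0.5636, 0.1083, 0.0575]
tool_rot: [3.141, -0.07, 1.601]
force: [-0.3, -1.6, -0.8]
grip_width: 0.0188
finger_force: 78.5
```

>>> send_rows(plan="0.0008 0 0 0 0 0 0.015; 0.0016 0 0 0 0 0 0.015; 0.0024 0 0 0 0 0 0.015; 0.0032 0 0 0 0 0 0.015; 0.004 0 0 0 0 0 0.015")

```text
clock: 15.17
position: [0.5635, 0.1123, 0.0578]
tool_rot: [3.141, -0.07, 1.601]
force: [0.1, -0.9, 0.1]
grip_width: 0.019
finger_force: 78.5
```

>>> send_rows(plan="0.0008 0 0 0 0 0 0.015; 0.0016 0 0 0 0 0 0.015; 0.0024 0 0 0 0 0 0.015; 0.0032 0 0 0 0 0 0.015; 0.004 0 0 0 0 0 0.015")

```text
clock: 15.58
position: [0.5633, 0.1163, 0.058]
tool_rot: [3.141, -0.07, 1.601]
force: [0.2, -0.5, -0.8]
grip_width: 0.019
finger_force: 78.5
```

```bash
python3 f.py
```

```text
15.5833 F tool [-0.54  0.17  0.75] xf 20.9 err yz [-0.2  0.2] [-0.28  0.01 -0.02]
```

>>> send_rows(plan="0.0008 0 0 0 0 0 0.015; 0.0016 0 0 0 0 0 0.015; 0.0024 0 0 0 0 0 0.015; 0.003 0 0 0 0 0 0.015")

```text
clock: 15.92
position: [0.5633, 0.1193, 0.0582]
tool_rot: [3.141, -0.07, 1.601]
force: [0.2, -0.3, -0.9]
grip_width: 0.0186
finger_force: 78.5
```

>>> send_rows(plan="0.0008 0 0 0 0 0 0.015; 0.0016 0 0 0 0 0 0.015; 0.0024 0 0 0 0 0 0.015; 0.003 0 0 0 0 0 0.015")

```text
clock: 16.25
position: [0.5632, 0.1223, 0.0585]
tool_rot: [3.141, -0.07, 1.601]
force: [-0.7, -0.2, -0.4]
grip_width: 0.0187
finger_force: 78.5
```

>>> send_rows(plan="0.0008 0 0 0 0 0 0.015; 0.0016 0 0 0 0 0 0.015; 0.0024 0 0 0 0 0 0.015; 0.003 0 0 0 0 0 0.015")

```text
clock: 16.58
position: [0.5631, 0.1241, 0.0587]
tool_rot: [3.141, -0.069, 1.6]
force: [-0.4, -6.4, -0.3]
grip_width: 0.0188
finger_force: 78.8
```

```bash
python3 f.py
```

```text
16.5833 F tool [-6.39 -0.58 -0.18] xf 28.8 err yz [-0.2  0.1] [-1.14  0.05  0.09]
```

The crest is felt at xf≈28 mm (6.4 N), so the seat axis is at about x 66. Creep over it.

>>> send_rows(plan="0.0005 0 0 0 0 0 0.015; 0.001 0 0 0 0 0 0.015; 0.0015 0 0 0 0 0 0.015; 0.002 0 0 0 0 0 0.015; 0.0025 0 0 0 0 0 0.015; 0.003 0 0 0 0 0 0.015")

```text
clock: 17.08
position: [0.563, 0.128, 0.0588]
tool_rot: [3.141, -0.07, 1.6]
force: [0.2, -2.7, -1.2]
grip_width: 0.0186
finger_force: 78.5
```

```bash
python3 f.py
```

```text
17.0833 F tool [-2.78  0.13  1.  ] xf 32.7 err yz [-0.2  0.2] [-0.93  0.06 -0.03]
```

>>> send_rows(plan="0.0005 0 0 0 0 0 0.015; 0.001 0 0 0 0 0 0.015; 0.0015 0 0 0 0 0 0.015; 0.002 0 0 0 0 0 0.015; 0.0025 0 0 0 0 0 0.015; 0.003 0 0 0 0 0 0.015; 0.0035 0 0 0 0 0 0.015; 0.004 0 0 0 0 0 0.015")

```text
clock: 17.75
position: [0.5629, 0.1323, 0.0592]
tool_rot: [3.141, -0.07, 1.601]
force: [0.3, -1.9, -0.6]
grip_width: 0.0188
finger_force: 78.5
```

```bash
python3 f.py
```

```text
17.75 F tool [-1.96  0.22  0.48] xf 37.0 err yz [-0.2  0.1] [-0.46 -0.03 -0.03]
```

>>> send_rows(plan="0.0006 0 0 0 0 0 0.015; 0.0012 0 0 0 0 0 0.015; 0.0018 0 0 0 0 0 0.015; 0.0024 0 0 0 0 0 0.015; 0.003 0 0 0 0 0 0.015; 0.0036 0 0 0 0 0 0.015; 0.0042 0 0 0 0 0 0.015")

```text
clock: 18.33
position: [0.5627, 0.1365, 0.0595]
tool_rot: [3.141, -0.07, 1.601]
force: [0.3, 0.5, -1.4]
grip_width: 0.0188
finger_force: 78.5
```

>>> send_rows(plan="0.0006 0 0 0 0 0 0.015; 0.0012 0 0 0 0 0 0.015; 0.0018 0 0 0 0 0 0.015; 0.0024 0 0 0 0 0 0.015; 0.003 0 0 0 0 0 0.015; 0.0036 0 0 0 0 0 0.015; 0.0042 0 0 0 0 0 0.015; 0.0046 0 0 0 0 0 0.015; 0.0046 0 0 0 0 0 0.015")

```text
clock: 19.08
position: [0.5626, 0.141, 0.0598]
tool_rot: [3.141, -0.07, 1.601]
force: [0.2, -0.1, -1.3]
grip_width: 0.0185
finger_force: 78.5
```

```bash
python3 f.py; python3 - <<'E'
from h import *
from workcell import imaging
import cv2
I=[]
for n,(r,c) in {"side":(150,170),"top":(170,180)}.items():
    f=imaging.grab_frame(n);a=cv2.cvtColor(f["color"],cv2.COLOR_RGB2BGR)[r:r+130,c:c+130];I.append(cv2.resize(a,(400,400),interpolation=cv2.INTER_CUBIC))
cv2.imwrite("pics/seat.png",np.hstack(I))
E
```

```text
19.0833 F tool [-0.18  0.22  1.33] xf 45.7 err yz [-0.3  0.2] [-0.15 -0.04  0.  ]
```

>>> send_rows(plan="0.0005 0 0 0 0 0 0.015; 0.001 0 0 0 0 0 0.015; 0.001 0 0 0 0 0 0.015; 0.001 0 0 0 0 0 0.015")

```text
clock: 19.52
position: [0.5626, 0.142, 0.0598]
tool_rot: [3.141, -0.07, 1.601]
force: [-0.6, -0.3, -1.0]
grip_width: 0.0189
finger_force: 78.5
```

>>> send_rows(plan="-0.002 0 0 0 0 0 0.015; -0.005 0 0 0 0 0 0.015; -0.01 0 0 0 0 0 0.015; -0.016 0 0 0 0 0 0.015; -0.024 0 0 0 0 0 0.015; -0.034 0 0 0 0 0 0.015; -0.046 0 0 0 0 0 0.015; -0.058 0 0 0 0 0 0.015; -0.07 0 0 0 0 0 0.015; -0.082 0 0 0 0 0 0.015")

```text
clock: 20.35
position: [0.565, 0.0585, 0.054]
tool_rot: [3.141, -0.07, 1.6]
force: [0.3, -0.3, -1.5]
grip_width: 0.0188
finger_force: 78.5
```

```bash
python3 f.py; python3 - <<'E'
from h import *
from workcell import imaging
import cv2
I=[]
for n,(r,c) in {"side":(150,170),"top":(170,180)}.items():
    f=imaging.grab_frame(n);a=cv2.cvtColor(f["color"],cv2.COLOR_RGB2BGR)[r:r+130,c:c+130];I.append(cv2.resize(a,(400,400),interpolation=cv2.INTER_CUBIC))
cv2.imwrite("pics/seat2.png",np.hstack(I))
E
```

```text
20.35 F tool [-0.42  0.34  1.44] xf -37.0 err yz [-0.1  0.2] [-0.2  -0.02 -0.01]
```

View pics/seat2.png

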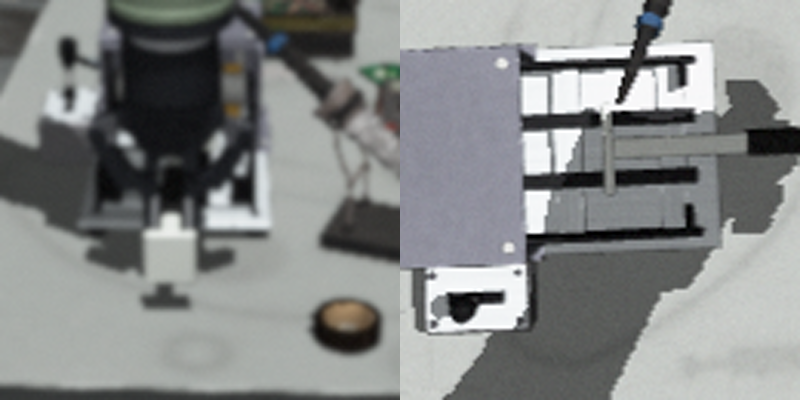

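The open track is empty: the fuse stayed under the hood, the lever is still upright, and the blade is at (608,150). One picture is left for the end. Now back out and return the paddle.

```bash
python3 - <<'E'
from h import *
from workcell import observe
s=observe();y=T[2]
plan(s["position"],R.from_euler("xyz",s["tool_rot"]),[(tcp(-.145),Rt(y,L)),([.51,-.085,.13],Rt(y)),([.46,-.075,.14],Rt(.8)),([.425,-.05,.12],Rt(.0073)),([.4188,.0117,.035],Rt(.0073))])
E
```

```text
[-1.07e-01  2.00e-04  1.00e-04] [ 0.02  0.06 -0.04] dist 0.107
[-0.0279 -0.0591 -0.0856] [-0.   -4.01 -0.  ] dist 0.108
[ 0.0114 -0.0497 -0.01  ] [ 0.   -0.   45.73] dist 0.052
[-0.0065 -0.0425  0.02  ] [ 0.   -0.   45.42] dist 0.047
[-0.0057 -0.0617  0.085 ] [0. 0. 0.] dist 0.105
```

>>> send_rows(plan="-0.012 0 0 0 0 0 0.015; -0.026 0 0 0 0 0 0.015; -0.042 0 0 0 0 0 0.015; -0.058 0 0 0 0 0 0.015; -0.074 0 0 0 0 0 0.015; -0.09 0 0 0 0 0 0.015; -0.1 0 0 0 0 0 0.015; -0.107 0 0 0 0 0 0.015; -0.107 0 0 0 0 0 0.015")

```text
clock: 21.2
position: [0.5682, -0.0479, 0.0465]
tool_rot: [3.141, -0.07, 1.599]
force: [-0.4, -0.1, -2.1]
grip_width: 0.0186
finger_force: 78.5
```

>>> send_rows(plan="-0.004 -0.009 -0.013 0 -0.5 0 0.015; -0.009 -0.02 -0.03 0 -1.3 0 0.015; -0.014 -0.03 -0.045 0 -2 0 0.015; -0.02 -0.042 -0.06 0 -2.8 0 0.015; -0.025 -0.053 -0.076 0 -3.6 0 0.015; -0.0279 -0.0591 -0.0856 0 -4.01 0 0.015; -0.0279 -0.0591 -0.0856 0 -4.01 0 0.015")

```text
clock: 21.78
position: [0.5102, -0.0818, 0.1317]
tool_rot: [3.139, 0.0, 1.601]
force: [0.6, -0.5, -0.7]
grip_width: 0.019
finger_force: 78.5
```

>>> send_rows(plan="0.001 -0.006 -0.001 0 0 5 0.015; 0.003 -0.012 -0.002 0 0 11 0.015; 0.004 -0.018 -0.004 0 0 17 0.015; 0.006 -0.024 -0.005 0 0 23 0.015; 0.007 -0.03 -0.006 0 0 29 0.015; 0.009 -0.037 -0.008 0 0 35 0.015; 0.01 -0.044 -0.009 0 0 41 0.015; 0.0114 -0.0497 -0.01 0 0 45.7 0.015")

```text
clock: 22.45
position: [0.4601, -0.0714, 0.1394]
tool_rot: [-3.141, -0.0, 0.798]
force: [0.3, -0.4, -1.5]
grip_width: 0.0187
finger_force: 78.5
```

>>> send_rows(plan="-0.001 -0.006 0.002 0 0 6 0.015; -0.002 -0.011 0.005 0 0 12 0.015; -0.003 -0.017 0.008 0 0 18 0.015; -0.004 -0.023 0.01 0 0 24 0.015; -0.005 -0.029 0.013 0 0 30 0.015; -0.006 -0.035 0.016 0 0 36 0.015; -0.0065 -0.04 0.018 0 0 42 0.015; -0.0065 -0.0425 0.02 0 0 45.4 0.015; -0.0065 -0.0425 0.02 0 0 45.4 0.015; -0.0065 -0.0425 0.02 0 0 45.4 0.015")

```text
clock: 23.28
position: [0.4254, -0.0468, 0.1196]
tool_rot: [3.141, 0.0, 0.014]
force: [0.5, -0.7, -1.6]
grip_width: 0.0185
finger_force: 78.5
```

```bash
python3 - <<'E'
from h import *
from workcell import observe
s=observe();print(s["clock"],s["force"],s["moment"],s["tool_rot"])
plan(s["position"],R.from_euler("xyz",s["tool_rot"]),[([.4188,.0117,.027],Rt(.0073))])
E
```

```text
23.2833 [ 0.47794345 -0.70287308 -1.55609751] [0.00350312 0.02916169 0.03253381] [3.14117368e+00 1.50534600e-04 1.40562561e-02]
[-0.0058 -0.0587  0.0925] [0.02 0.01 0.39] dist 0.11
```

>>> send_rows(plan="-0.001 -0.012 0.018 0 0 0.1 0.015; -0.0025 -0.026 0.04 0 0 0.2 0.015; -0.004 -0.04 0.06 0 0 0.3 0.015; -0.005 -0.052 0.08 0 0 0.39 0.015; -0.0058 -0.0587 0.0925 0 0 0.39 0.015; -0.0058 -0.0587 0.0925 0 0 0.39 0.015; -0.0058 -0.0587 0.0925 0 0 0.39 0.015")

```text
clock: 23.87
position: [0.4187, 0.011, 0.0274]
tool_rot: [-3.142, 0.0, 0.005]
force: [-0.5, -0.1, -1.8]
grip_width: 0.0187
finger_force: 78.4
```

>>> send_rows(plan="0 0 0.002 0 0 0 0.015; 0 0 0.004 0 0 0 0.015; 0 0 0.006 0 0 0 0.015; 0 0 0.007 0 0 0 0.015; 0 0 0.008 0 0 0 0.015; 0 0 0.009 0 0 0 0.015; 0 0 0.009 0 0 0 0.015; 0 0 0.009 0 0 0 0.015")

```text
clock: 24.53
position: [0.4186, 0.0113, 0.0185]
tool_rot: [-3.141, -0.0, 0.004]
force: [-0.3, 0.4, -1.3]
grip_width: 0.0188
finger_force: 78.4
```

```bash
python3 - <<'E'
from workcell import observe
s=observe();print(s["clock"],s["force"],s["moment"],s["tool_rot"],s["position"])
E
```

```text
24.5333 [-0.31539336  0.3521197  -1.32206229] [-0.01058284  0.05279291  0.01695522] [-3.14148959e+00 -2.47051310e-04  3.65775080e-03] [0.41860799 0.01129268 0.01852255]
```

>>> send_rows(plan="0 -0.0004 0.0005 0 0 -0.2 0.015; 0 -0.0004 0.001 0 0 -0.2 0.015; 0 -0.0004 0.0014 0 0 -0.2 0.015; 0 -0.0004 0.0017 0 0 -0.2 0.015; 0 -0.0004 0.0017 0 0 -0.2 0.015; 0 -0.0004 0.0017 0 0 -0.2 0.015")

```text
clock: 25.03
position: [0.4186, 0.0118, 0.017]
tool_rot: [-3.141, -0.0, 0.007]
force: [-1.5, 0.4, 7.2]
grip_width: 0.0189
finger_force: 79.9
```

>>> send_rows(plan="0 0 0 0 0 0 0.018; 0 0 0 0 0 0 0.021; 0 0 0 0 0 0 0.026; 0 0 0 0 0 0 0.034; 0 0 0 0 0 0 0.042; 0 0 0 0 0 0 0.05; 0 0 0 0 0 0 0.05; 0 0 0 0 0 0 0.05; 0 0 -0.004 0 0 0 0.05; 0 0 -0.01 0 0 0 0.05")

```text
clock: 25.87
position: [0.4183, 0.0116, 0.0269]
tool_rot: [-3.142, 0.0, 0.007]
force: [-0.2, -0.2, 0.3]
grip_width: 0.0498
finger_force: 0.0
```

```bash
python3 - <<'E'
from h import *
from workcell import observe
s=observe();print(s["clock"],s["force"],s["moment"],s["tool_rot"],s["position"],s["grip_width"])
k=tow(T,(66,113.5,0))[0];a=np.array([k[0],k[1],.2]);k[2]=.088
plan(s["position"],R.from_euler("xyz",s["tool_rot"]),[([.43,.04,.2],Rt(.0174)),(a,Rt(.0274)),(k,Rt(.0274))])
E
```

```text
25.8667 [-0.24012203 -0.20352322  0.26381019] [ 0.0177876   0.0571185  -0.03834888] [-3.14158694e+00  4.88861472e-04  6.89030491e-03] [0.41834258 0.01155772 0.02691986] 0.04979857975775444
[ 0.0118 -0.0284 -0.1731] [-0.    0.03 -0.6 ] dist 0.176
[ 0.0192 -0.292  -0.    ] [-0.    0.   -0.57] dist 0.293
[-0.    -0.     0.112] [0. 0. 0.] dist 0.112
```

>>> send_rows(plan="0 0 -0.015 0 0 0 0.05; 0 0 -0.045 0 0 0 0.05; 0 0 -0.08 0 0 0 0.05; 0.003 -0.005 -0.11 0 0 0 0.05; 0.007 -0.015 -0.145 0 0 -0.3 0.05; 0.0118 -0.0284 -0.1731 0 0 -0.6 0.045; 0.0118 -0.0284 -0.1731 0 0 -0.6 0.045")

```text
clock: 26.45
position: [0.4324, 0.0424, 0.2043]
tool_rot: [-3.139, -0.006, 0.02]
force: [-0.1, 0.2, -0.8]
grip_width: 0.0451
finger_force: 0.0
```

>>> send_rows(plan="0.002 -0.03 0 0 0 0 0.045; 0.004 -0.065 0 0 0 -0.1 0.045; 0.007 -0.1 0 0 0 -0.2 0.045; 0.009 -0.135 0 0 0 -0.3 0.045; 0.011 -0.17 0 0 0 -0.4 0.045; 0.014 -0.205 0 0 0 -0.5 0.045; 0.016 -0.24 0 0 0 -0.57 0.045; 0.018 -0.27 0 0 0 -0.57 0.045; 0.0192 -0.292 0 0 0 -0.57 0.045; 0.0192 -0.292 0 0 0 -0.57 0.045")

```text
clock: 27.28
position: [0.4432, 0.3368, 0.1996]
tool_rot: [-3.141, -0.0, 0.033]
force: [-0.4, -0.7, 0.5]
grip_width: 0.0447
finger_force: 0.0
```

```bash
python3 - <<'E'
from h import *
from workcell import observe
s=observe();print(s["clock"],s["force"],s["tool_rot"],s["position"],s["grip_width"])
k=tow(T,(66,113.5,88))[0]
plan(s["position"],R.from_euler("xyz",s["tool_rot"]),[(k,Rt(.0274))])
E
```

```text
27.2833 [-0.39207197 -0.70430183  0.52966364] [-3.14123621e+00 -1.00782945e-04  3.26183411e-02] [0.44318784 0.33682108 0.19962557] 0.04467794854872528
[0.0008 0.0046 0.1116] [-0.02 -0.01  0.3 ] dist 0.112
```

>>> send_rows(plan="0 0 0.025 0 0 0 0.045; 0 0 0.05 0 0 0 0.045; 0 0 0.08 0 0 0 0.045; 0 0 0.105 0 0 0 0.042; 0 0 0.119 0 0 0 0.04; 0 0 0.119 0 0 0 0.04")

```text
clock: 27.78
position: [0.443, 0.331, 0.0787]
tool_rot: [3.139, 0.003, 0.027]
force: [-0.5, 0.3, 0.0]
grip_width: 0.0399
finger_force: 0.0
```

>>> send_rows(plan="0 -0.004 0 0 0 0 0.04; 0 -0.008 0 0 0 0 0.04; 0 -0.012 0 0 0 0 0.04; 0 -0.016 0 0 0 0 0.04; 0 -0.02 0 0 0 0 0.04; 0 -0.024 0 0 0 0 0.04; 0 -0.027 0 0 0 0 0.04; 0 -0.03 0 0 0 0 0.04; 0 -0.032 0 0 0 0 0.04")

```text
clock: 28.53
position: [0.4432, 0.3648, 0.0808]
tool_rot: [3.141, -0.0, 0.028]
force: [0.9, -2.0, -1.0]
grip_width: 0.0404
finger_force: 1.1
```

>>> send_rows(plan="0 -0.001 0 0 0 0 0.04; 0 -0.002 0 0 0 0 0.04; 0 -0.003 0 0 0 0 0.04")

```text
clock: 28.78
position: [0.4432, 0.3674, 0.0808]
tool_rot: [3.141, -0.0, 0.028]
force: [-0.1, -2.3, -1.7]
grip_width: 0.04
finger_force: 1.1
```

```bash
python3 - <<'E'
from h import *
from workcell import observe
s=observe();p=s["position"]-tow(T,(0,0,0))[0];print(s["clock"],s["force"],s["tool_rot"],s["position"],s["grip_width"],"tester x",p[0]*np.cos(T[2])+p[1]*np.sin(T[2]))
E
```

```text
28.7833 [-0.05640356 -2.32678794 -1.73357051] [ 3.14137280e+00 -2.81079070e-05  2.75064461e-02] [0.44318069 0.36736457 0.08083565] 0.040021467550983264 tester x 0.10110087234807558
```

>>> send_rows(plan="0 -0.0005 0 0 0 0 0.04; 0 -0.001 0 0 0 0 0.04; 0 -0.001 0 0 0 0 0.04")

```text
clock: 29.03
position: [0.4432, 0.3685, 0.0809]
tool_rot: [-3.142, -0.0, 0.028]
force: [0.1, -2.8, -1.7]
grip_width: 0.0398
finger_force: 0.9
```

>>> send_rows(plan="0 -0.0005 0 0 0 0 0.04; 0 -0.001 0 0 0 0 0.04; 0 -0.001 0 0 0 0 0.04")

```text
clock: 29.28
position: [0.4432, 0.3695, 0.0809]
tool_rot: [-3.141, -0.0, 0.028]
force: [0.2, -2.3, -1.6]
grip_width: 0.04
finger_force: 1.0
```

>>> send_rows(plan="0 -0.0005 0 0 0 0 0.04; 0 -0.001 0 0 0 0 0.04; 0 -0.001 0 0 0 0 0.04")

```text
clock: 29.53
position: [0.4432, 0.3703, 0.0809]
tool_rot: [3.141, -0.0, 0.028]
force: [0.2, -3.0, -1.8]
grip_width: 0.0401
finger_force: 1.9
```

>>> send_rows(plan="0 -0.0005 0 0 0 0 0.04; 0 -0.001 0 0 0 0 0.04; 0 -0.001 0 0 0 0 0.04")

```text
clock: 29.78
position: [0.4432, 0.3707, 0.0808]
tool_rot: [3.141, -0.0, 0.027]
force: [0.4, -6.9, -1.9]
grip_width: 0.0398
finger_force: 3.6
```

>>> send_rows(plan="0 0.003 0 0 0 0 0.05; 0 0.003 0 0 0 0 0.06; 0 0.003 0 0 0 0 0.06; 0 0.003 0 0 0 0 0.06; 0 0.003 -0.02 0 0 0 0.06; 0 0.003 -0.05 0 0 0 0.06; 0 0.003 -0.085 0 0 0 0.06; 0 0.003 -0.12 0 0 0 0.06; 0 0.003 -0.15 0 0 0 0.06; 0 0.003 -0.15 0 0 0 0.06")

```text
clock: 30.62
position: [0.445, 0.3697, 0.2363]
tool_rot: [-3.136, -0.005, 0.028]
force: [0.6, 0.5, 0.7]
grip_width: 0.06
finger_force: 0.0
```

>>> send_rows(plan="-0.01 -0.03 -0.01 0 0 0 0.06; -0.02 -0.06 -0.02 0 0 0 0.06; -0.03 -0.1 -0.03 0 0 0 0.06; -0.04 -0.14 -0.03 0 0 0 0.06; -0.05 -0.17 -0.03 0 0 0 0.06; -0.05 -0.17 -0.03 0 0 0 0.06; -0.05 -0.17 -0.03 0 0 0 0.06; -0.05 -0.17 -0.03 0 0 0 0.06")

```text
clock: 31.28
position: [0.3888, 0.5365, 0.2608]
tool_rot: [3.141, -0.001, 0.027]
force: [-0.0, -0.6, -0.2]
grip_width: 0.06
finger_force: 0.0
```

```bash
python3 - <<'E'
from h import *
from workcell import observe,imaging
import cv2
s=observe();print(s["clock"],s["force"],s["position"])
for th in(.5,.55,.62): print(th,[proj(n,tow(T,(66+60*np.sin(th),113.5,48+60*np.cos(th)))) for n in("top","side")])
I=[]
for n,(r,c) in {"side":(135,130),"top":(130,150)}.items():
    f=imaging.grab_frame(n);a=cv2.cvtColor(f["color"],cv2.COLOR_RGB2BGR);cv2.imwrite(f"pics/fin_{n}.png",a)
    if n=="side": a=cv2.resize(a[150:280,140:270],(400,400),interpolation=cv2.INTER_CUBIC)
    else: a=cv2.resize(a[190:310,170:370],(400,240),interpolation=cv2.INTER_CUBIC); a=cv2.copyMakeBorder(a,0,160,0,0,cv2.BORDER_CONSTANT)
    I.append(a)
cv2.imwrite("pics/fin.png",np.hstack(I))
# paddle change vs start (top view patch)
a=cv2.imread("pics/fin_top.png")[196:300,310:355].astype(int);b=cv2.imread("pics/top0.png")[196:300,310:355].astype(int)
m=lambda x:np.argwhere(x.min(2)>200).mean(0);print("white centroid",m(a),m(b))
E
```

```text
31.2833 [-0.03471836 -0.57947763 -0.18690209] [0.38878269 0.53652334 0.26080296]
0.5 [array([[188.79826525, 269.74001612]]), array([[192.1722422 , 164.40769222]])]
0.55 [array([[187.81886656, 269.6834061 ]]), array([[192.28490611, 164.57426121]])]
0.62 [array([[186.53102543, 269.5874776 ]]), array([[192.43956119, 164.88494632]])]
white centroid [42.34435262 24.85123967] [42.27071823 25.44751381]
```

View pics/fin.png

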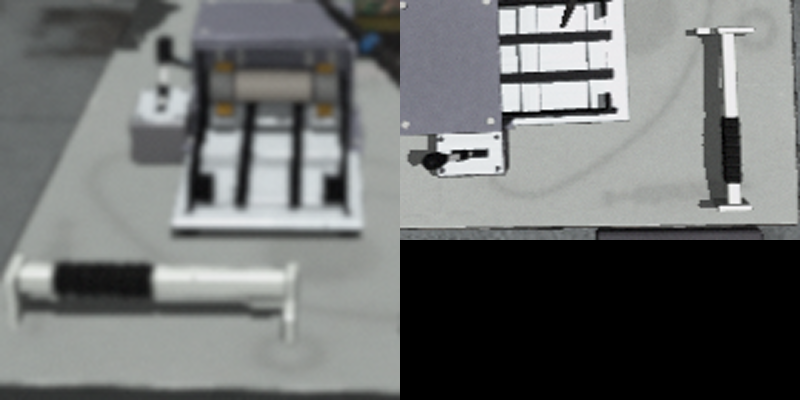

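The fuse lies square under the hood in the side crop at (272,87). The lever leans to the hood's back end, and the paddle stands where it was. A last numeric check before handing in.

```bash
python3 - <<'E'
from h import *
import cv2
for x in (46,56,62,66,70): print("fuse",x,proj("side",tow(T,(x,0,48+.07*x+18))),proj("side",tow(T,(x,0,48+.07*x+36))))
print("seen",140+272/3.077,150+87/3.077)
a=cv2.imread("pics/fin_top.png");b=a[262:278,176:200].max(2)
print((b<45).astype(int))
for th in (.5,.57,.62): print(th,proj("top",tow(T,[(66+d*np.sin(th)+9.5*w*np.cos(th),113.5,48+d*np.cos(th)-9.5*w*np.sin(th)) for d,w in((71,1),(71,0),(43,1))])).round(1).tolist())
E
```

```text
fuse 46 [[228.11751015 180.05871327]] [[228.0994953  174.55534046]]
fuse 56 [[228.22270046 178.60945858]] [[228.20542538 173.13709618]]
fuse 62 [[228.28509848 177.74977281]] [[228.26825805 172.29586136]]
fuse 66 [[228.32640297 177.18070209]] [[228.30984856 171.73902713]]
fuse 70 [[228.36747444 176.61484185]] [[228.35120307 171.18535242]]
seen 228.3977900552486 178.27429314267144
[[0 0 0 0 0 0 0 0 0 0 0 0 0 0 0 0 0 0 0 0 0 0 0 0]
 [0 0 0 0 0 0 0 0 0 0 0 0 0 0 0 0 0 0 0 0 0 0 0 0]
 [0 0 0 0 0 0 0 0 0 0 0 0 0 0 0 0 0 0 0 0 0 0 0 0]
 [0 0 0 0 0 0 0 0 0 0 0 0 0 0 0 0 0 0 0 0 0 1 1 1]
 [0 0 0 0 0 0 0 0 0 0 1 1 1 1 0 0 0 0 0 0 1 1 1 1]
 [0 0 0 0 0 0 0 1 1 1 1 1 1 1 1 1 1 0 0 0 0 0 0 0]
 [0 0 0 0 0 0 1 1 1 1 1 1 1 1 1 1 1 1 0 0 0 0 0 0]
 [0 0 0 0 0 0 1 1 1 1 1 1 1 1 1 1 1 0 0 0 0 0 0 0]
 [0 0 0 0 0 1 1 1 1 1 1 1 1 1 1 1 1 0 0 0 0 0 0 0]
 [0 0 0 0 0 1 1 1 1 1 1 1 1 1 1 1 0 0 0 0 0 0 0 0]
 [0 0 0 0 0 0 1 1 1 1 1 1 1 1 1 0 0 0 0 0 0 0 0 0]
 [0 0 0 0 0 0 0 1 1 1 1 1 1 1 0 0 0 0 0 0 0 0 0 0]
 [0 0 0 0 0 0 0 0 1 1 1 1 0 0 0 0 0 0 0 0 0 0 0 0]
 [0 0 0 0 0 0 0 0 0 0 0 0 0 0 0 0 0 0 0 0 0 0 0 0]
 [0 0 0 0 0 0 0 0 0 0 0 0 0 0 0 0 0 0 0 0 0 0 0 0]
 [0 0 0 0 0 0 0 0 0 0 0 0 0 0 0 0 0 0 0 0 0 0 0 0]]
0.5 [[182.4, 270.3], [185.6, 270.5], [190.5, 268.4]]
0.57 [[181.0, 270.2], [184.0, 270.4], [189.7, 268.3]]
0.62 [[180.1, 270.1], [182.9, 270.3], [189.2, 268.3]]
```

```bash
python3 -c "
from workcell import bot
print(bot.job_done())"
```

```text
the job is handed in; nothing more can be done
None
```

I handed the job in at about 31 s: lever put to off before loading, fuse rolled home under the hood with the paddle (about 6.4 N at the most), paddle back where it stood, lever thrown to the hood-side stop, and nothing else on the bench touched.

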